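Plug-gauge the objective collars and seat the sound one

ROBOT

A 6-joint arm with a two-finger parallel gripper is mounted at the origin on the work surface. World frame = base frame: x ahead of the robot, y to its left, z up, the work surface at z = 0. Lengths are in m, angles in rad, forces in N, time in s.
With the tool pointing down it reaches from about 0.275 to 0.975 m from the base axis. Payload 8.4 kg.
Tool frame: the origin (TCP) lies at the very end of the fingers, on their centre line; the grasp point (between the pads) lies 19 mm behind it; z points along the fingers, y is the line along which they close (so a half turn about z gives the same grasp; the last joint's range is limited). The gripper opens to 92 mm and grips with 3 to 60 N. Pads are 20 mm wide; open, the fingers measure 128 mm over their backs; the gripper's body (75 mm by 189 mm) begins 69 mm behind the grasp point.
Start: joints at [-1.231, 0.353, 1.633, -0, 1.155, -0.002], TCP at [0.209, -0.589, 0.215] pointing down, gripper open.
Joint ranges: [-2.63, 2.63], [-0.92, 2.1], [0.06, 2.66], [-1.3, 4.44], [0, 2.69], [-3.02, 3.02]. Speed limits (rad/s): [2.22, 2.22, 2.79, 3.14, 3.14, 3.14].

INTERFACE

Orientations are given as a unit quaternion [w, x, y, z].
In Python, from workcell import bot gives the robot as it stands.
- The arm moves only by the tool apply_moves, never from a script. Its arguments are lists of equal length, an entry for each row: "translation": the shift along the tool's x, y, z in units of 200 mm (1.0 is 200 mm), a list of three; "turn": the turn about the tool's z in units of 120 degrees (1.0 is 120 degrees); "jaw": the opening, from -1 (shut) to 1 (fully open), so that 0 is half open. A call has 1 to 12 rows; each row is the pose to reach, as a shift and turn from the pose commanded when the call began, along the tool's axes at that moment; what a row does not reach only later rows make up. A row lasts 1/10 s, in which the tool goes at most 50 mm and 8.59 degrees, less where a joint would pass 70% of its speed; a pose out of reach is approached as far as the arm can. A call with a number of a shift or a turn outside -1 to 1 is refused whole. A call with a gripper value outside its range is refused whole. The fingers move at their own pace and stop on an object; the grip force is fixed at half the most. Time passes only in rows, so rows that repeat a pose let the fingers close. It gives the time, the measured TCP pose, the force, the opening and the grip force at its end, in the units of the state.
- bot.state(): the state, without advancing time (a new reading comes with each control period).
- bot.snapshot(name): name is "scene" or "top" or "wrist"; returns the picture (480x640x3 uint8, red, green, blue); there is no depth.
- bot.get_calibration(name): a dict with "vfov" (degrees; the focal length in pixels is half the picture's height over the tangent of half this angle, whatever the lens; pixels are square), "cx", "cy" (the principal point, pixels), "origin" and "rotation" of the camera in the world; the wrist camera has in their place "mount" (4x4, takes a point from camera to tool coordinates, whose origin is the TCP and whose axes are the flange's). Camera axes: x right, y down, z forward; pixel columns grow to the right and rows downward; lengths in m; the calibration is good to about 2 mm. The wrist camera is an equidistant fisheye: a pixel r from the principal point sees the ray r / f radians off the axis. A picture is of the moment at which its call begins: read the wrist's pose just before it. get_calibration takes no time and is no camera call.
- bot.hand_in(): hands the job in; it is judged then, once.
The state is a dict: "time": time; "joint_pos": joint angles; "joint_velocities": joint speeds; "effort": joint torques, N m; "tcp_pos": TCP position; "ee_rot": TCP orientation; "force": force on the tool from outside, world axes, zero at the start; "wrist_torque": the same for the moment, N m; "width": finger opening in m; "grasp_force": force on a finger pad.
Only numpy, scipy, OpenCV 4.12 (cv2) and the standard library are available. Lean on these libraries where they do the work, as an engineer would, in place of code of your own. Each camera call takes 0.05 s, during which the arm holds its last target. There are 200 camera calls.

TASK

Only one of the three adapter collars in the black rack has a good bore; the other two are tight inside. Find it by trying the steel plug gauge in the collars as they stand, gently, without forcing the gauge where it stops: in the sound one it goes fully home. Then put the sound collar fully down over the spigot of the green base, leave the tight ones in their recesses, and have the gauge back fully home in its blue stand. Drop nothing and leave everything else where it is.

Things in the scene. Friction and masses are not known exactly. Their poses are not given: they have to be found in the camera images.
- gauge: steel plug gauge, 0.15 kg, upright in its stand. Origin: centre of the pin's lower end, z up to the handle. Pin 20 mm diameter, z 0-34 mm, 1 mm chamfer; shoulder disc 32 mm diameter, z 34-39; dark round handle 22 mm diameter, z 39-109, green band. Fully home in a sound collar the shoulder meets the collar's top and the pin ends 2 mm above the collar's underside.
- stand: blue block, 70 x 70 mm and 45 mm high, fixed to the table, with a 24 mm upright blind hole, 40 mm deep, in the middle of its top (2 mm chamfer). Origin: centre of its underside. The gauge's home: pin in the hole, shoulder resting on the block's top, so that the gauge's origin is 11 mm above this one.
- rack: grey base 100 x 300 mm (x, y), fixed to the table, carrying on springs a black plate 90 x 290 mm, top at 24 mm. Origin: centre of the base's underside. Round recesses 55 mm wide, 4 mm deep on the y axis at y = -95, 0, +95 mm; a collar stands in each, its underside 20 mm above this origin. Pushed down by over 2 to 6 N the plate sinks straight down, 4 N per mm, 8 mm at most, and springs back.
- seat: green square base 110 x 110 mm, 10 mm thick, fixed to the table, with an upright steel spigot in its middle: 20 mm diameter, standing 24 mm above the base, its top 4 mm tapered to 14 mm diameter. Origin: centre of the base's underside. A sound collar slides down over the spigot until its underside rests on the base, its origin 10 mm above this one.
- collar_a: round aluminium collar, 50 mm outside, 36 mm high, 0.11-0.22 kg, upright in a rack recess (which one varies; it can shift 2 mm there). Origin: centre of underside, z up the bore. All three look alike, bore black, mouth 22 mm. In one, the sound one (not told which), the bore is 22 mm throughout; in two it narrows to 15 mm from 14 mm below the mouth down: the gauge stops there.
- collar_b: round aluminium collar, 50 mm outside, 36 mm high, 0.11-0.22 kg, upright in a rack recess (which one varies; it can shift 2 mm there). Origin: centre of underside, z up the bore. All three look alike, bore black, mouth 22 mm. In one, the sound one (not told which), the bore is 22 mm throughout; in two it narrows to 15 mm from 14 mm below the mouth down: the gauge stops there.
- collar_c: round aluminium collar, 50 mm outside, 36 mm high, 0.11-0.22 kg, upright in a rack recess (which one varies; it can shift 2 mm there). Origin: centre of underside, z up the bore. All three look alike, bore black, mouth 22 mm. In one, the sound one (not told which), the bore is 22 mm throughout; in two it narrows to 15 mm from 14 mm below the mouth down: the gauge stops there.
- objective_yellow: microscope objective with yellow rings, steel, 27 mm diameter, 49 mm tall, standing; origin at the centre of its underside. A bystander: leave it alone.
- objective_red: microscope objective with red rings, steel, 27 mm diameter, 49 mm tall, standing; origin at the centre of its underside. A bystander: leave it alone.
- eyepiece: black eyepiece, 34 mm diameter, 54 mm tall, standing; origin at the centre of its underside. A bystander: leave it alone.
- oil: small amber bottle with black cap, 28 mm diameter, 60 mm tall; origin at the centre of its underside. A bystander: leave it alone.
- screwdriver: screwdriver, 150 mm long, lying along its x; origin under its middle. A bystander: leave it alone.
- dish: shallow white dish, 90 mm wide, 16 mm high; origin at the centre of its underside. A bystander: leave it alone.

How it is judged:
On the way, in this order (a step that is already met when the one before it is completed fails the run):
1. the gauge is held by the gripper, out and away from its stand (horizontal distance between gauge and stand above 0.08 m and contact force between the fingers and gauge above 1 N), for 0.1 s.
2. the gauge's pin is fully home in a collar in the rack (pin end within 6 mm of the collar's underside, on its axis) ((((z of gauge in the frame of collar_a between -0.006 and 0.006 m and horizontal distance between gauge and collar_a below 0.005 m and angle between the z axis of gauge and the z axis of collar_a, either way round below 0.15 rad) and distance of collar_a from where it was at the start of the episode below 0.01 m) or ((z of gauge in the frame of collar_b between -0.006 and 0.006 m and horizontal distance between gauge and collar_b below 0.005 m and angle between the z axis of gauge and the z axis of collar_b, either way round below 0.15 rad) and distance of collar_b from where it was at the start of the episode below 0.01 m) or ((z of gauge in the frame of collar_c between -0.006 and 0.006 m and horizontal distance between gauge and collar_c below 0.005 m and angle between the z axis of gauge and the z axis of collar_c, either way round below 0.15 rad) and distance of collar_c from where it was at the start of the episode below 0.01 m))), for 0.1 s.
3. a collar has been lifted out of the rack (distance of any of collar_a, collar_b, collar_c from where it was at the start of the episode above 0.06 m), for 0.1 s.
At the end, for the whole second after the job is handed in: The sound collar stands upright over the spigot, within 3 mm of the base, at rest; the other two stand in their recesses within 8 mm of where they started; the gauge stands upright in its stand, shoulder within 3 mm of the block's top; all released (((horizontal distance between collar_a and seat below 0.005 m and z of collar_a in the frame of seat below 0.013 m and angle between collar_a's own z axis and vertical below 0.1 rad and linear speed of collar_a below 0.02 m/s and (distance of collar_b from where it was at the start of the episode below 0.008 m and angle between collar_b's own z axis and vertical below 0.1 rad) and (distance of collar_c from where it was at the start of the episode below 0.008 m and angle between collar_c's own z axis and vertical below 0.1 rad)) or (horizontal distance between collar_b and seat below 0.005 m and z of collar_b in the frame of seat below 0.013 m and angle between collar_b's own z axis and vertical below 0.1 rad and linear speed of collar_b below 0.02 m/s and (distance of collar_a from where it was at the start of the episode below 0.008 m and angle between collar_a's own z axis and vertical below 0.1 rad) and (distance of collar_c from where it was at the start of the episode below 0.008 m and angle between collar_c's own z axis and vertical below 0.1 rad)) or (horizontal distance between collar_c and seat below 0.005 m and z of collar_c in the frame of seat below 0.013 m and angle between collar_c's own z axis and vertical below 0.1 rad and linear speed of collar_c below 0.02 m/s and (distance of collar_a from where it was at the start of the episode below 0.008 m and angle between collar_a's own z axis and vertical below 0.1 rad) and (distance of collar_b from where it was at the start of the episode below 0.008 m and angle between collar_b's own z axis and vertical below 0.1 rad))) and horizontal distance between gauge and stand below 0.005 m and z of gauge in the frame of stand below 0.014 m and angle between gauge's own z axis and vertical below 0.1 rad and linear speed of gauge below 0.02 m/s); the robot touches nothing.
It fails at once if the gauge is pressed on a collar with more than 30 N (contact force between gauge and collar_a above 30 N or contact force between gauge and collar_b above 30 N or contact force between gauge and collar_c above 30 N).
It fails at once if the gauge or a collar is dropped (falls free faster than 0.6 m/s, about 18 mm of fall) ((linear speed of collar_a above 0.6 m/s and contact force between collar_a and anything else below 0.1 N) or (linear speed of collar_b above 0.6 m/s and contact force between collar_b and anything else below 0.1 N) or (linear speed of collar_c above 0.6 m/s and contact force between collar_c and anything else below 0.1 N) or (linear speed of gauge above 0.6 m/s and contact force between gauge and anything else below 0.1 N)).
It fails at once if a bystander is moved by more than 30 mm (distance of any of objective_yellow, objective_red, eyepiece, oil, screwdriver, dish from where it was at the start of the episode above 0.03 m).
It also fails if it takes over 72 s, if anything falls off the work surface, if the arm or the gripper's body presses on something with over 40 N, if the wrist force passes 120 N, or if a joint passes its speed limit or range.

## Working session

There is one attempt and no reset: what is moved stays moved. The work goes in short steps, Python scripts to look and compute and a tool call to move; the robot and the scene stay as the last step left them, time stands still between calls to the robot, and variables do not carry over. Pictures are saved under pics/ and viewed, at most 10 in all, crops included, and the job is handed in when it is done.

Besides the shell and the picture viewer there is one more tool, called after "Request:" as name(argument=value, ...) on one line, values as JSON. apply_moves: Moves the arm, as the interface text tells. Its arguments: {"type":"object","properties":{"translation":{"type":"array","items":{"type":"array","items":{"type":"number","minimum":-1,"maximum":1}}},"turn":{"type":"array","items":{"type":"number","minimum":-1,"maximum":1}},"jaw":{"type":"array","items":{"type":"number"}}},"required":["translation","turn","jaw"]}

```bash
mkdir -p pics; python3 - <<'E'
from workcell import bot
import cv2
s=bot.state();print({k:(s[k]) for k in("time","tcp_pos","ee_rot","width","force")})
for n in("scene","top","wrist"):
    im=bot.snapshot(n);cv2.imwrite(f"pics/{n}0.png",im[:,:,::-1]);print(n,bot.get_calibration(n))
E
```

```text
{'time': 0.0, 'tcp_pos': array([ 0.20932121, -0.58839916,  0.21386443]), 'ee_rot': array([-6.76666083e-04,  9.85433299e-01,  1.70060990e-01, -1.24132790e-04]), 'width': 0.0919849270124486, 'force': array([-0.23555143,  0.22569973, -0.14898389])}
scene {'vfov': 47.28690533530071, 'cx': 315.2342663535571, 'cy': 241.8851763584569, 'origin': array([ 1.21081845, -0.40277924,  0.83834049]), 'rotation': array([-0.3233025 ,  0.82325491,  0.4330238 , -0.17383104])}
top {'vfov': 57.354308831352284, 'cx': 314.9366933839726, 'cy': 244.8418417501022, 'origin': array([ 0.45654886, -0.00579174,  1.02654328]), 'rotation': array([-0.06739718,  0.71242231, -0.69655975,  0.05212096])}
wrist {'vfov': 65.70646984690485, 'cx': 318.1405156512972, 'cy': 241.15622963300052, 'mount': array([[ 8.75887130e-04, -9.61152983e-01, -2.76014811e-01,
         7.74387056e-02],
       [ 9.99999084e-01,  1.12661957e-03, -7.49841771e-04,
         7.52463953e-04],
       [ 1.03167634e-03, -2.76013901e-01,  9.61153090e-01,
        -1.68352534e-01],
       [ 0.00000000e+00,  0.00000000e+00,  0.00000000e+00,
         1.00000000e+00]])}
```

View pics/top0.png

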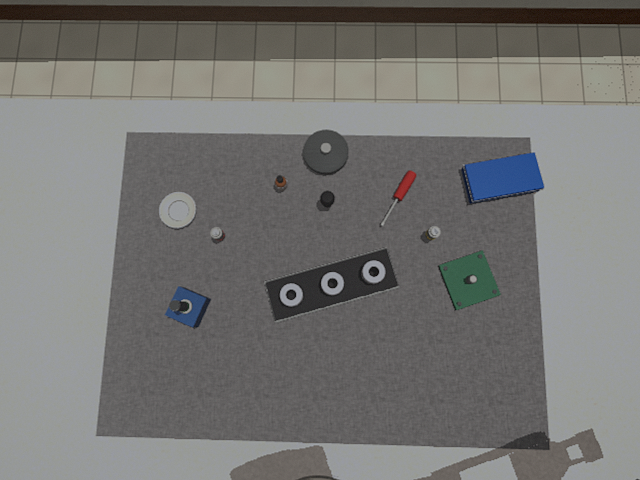

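View pics/scene0.png

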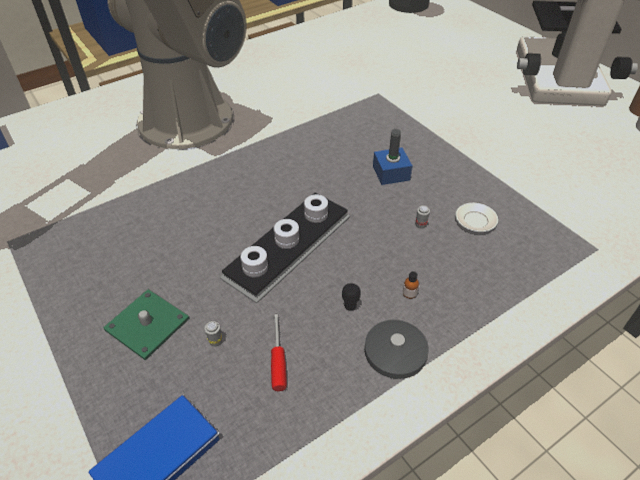

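The top view shows the blue stand with gauge at about (187,307), the collars at (291,294), (332,283) and (373,271), and the green seat at (470,280). The scene view agrees, and nothing crowds these parts.

```bash
cat > h.py <<'E'
import numpy as np, cv2
from scipy.spatial.transform import Rotation as R
from workcell import bot
def q(a): return R.from_quat([a[1],a[2],a[3],a[0]])
def cam(n, s=None):
    c=bot.get_calibration(n); f=240/np.tan(np.radians(c["vfov"]/2))
    if n=="wrist":
        M=c["mount"]; T=q(s["ee_rot"]).as_matrix()
        return c,f,T@M[:3,3]+s["tcp_pos"],T@M[:3,:3]
    return c,f,np.array(c["origin"]),q(c["rotation"]).as_matrix()
def ray(n,u,v,s=None):
    c,f,o,Rm=cam(n,s); x,y=(u-c["cx"]),(v-c["cy"])
    if n=="wrist":
        r=np.hypot(x,y); t=r/f; d=np.array([np.sin(t)*x/max(r,1e-9),np.sin(t)*y/max(r,1e-9),np.cos(t)])
    else: d=np.array([x/f,y/f,1])
    return o,Rm@d
def on(n,u,v,z,s=None):
    o,d=ray(n,u,v,s); return o+d*(z-o[2])/d[2]
def meet(r1,r2):
    (a,d),(b,e)=r1,r2; t=np.linalg.lstsq(np.c_[d,-e],b-a,rcond=None)[0]
    p,w=a+d*t[0],b+e*t[1]; return (p+w)/2,np.linalg.norm(p-w)
def yaw(s): x=q(s["ee_rot"]).as_matrix()[:,0]; return np.arctan2(x[1],x[0])
def go(s,p,yawd=None):
    "shift in tool axes/units to world p"
    t=q(s["ee_rot"]).inv().apply(np.array(p)-s["tcp_pos"])/.2
    return np.round(t,3)
E
python3 - <<'E'
from h import *
s=bot.state();print("yaw",yaw(s),q(s["ee_rot"]).as_matrix().round(3).tolist())
im=cv2.imread("pics/top0.png"); hsv=cv2.cvtColor(im,cv2.COLOR_BGR2HSV)
def blobs(m,lo):
    n,l,st,c=cv2.connectedComponentsWithStats(m.astype(np.uint8))
    return [(c[i],st[i,4],l==i) for i in range(1,n) if st[i,4]>lo]
roi=np.zeros(im.shape[:2],bool); roi[130:440,100:545]=1
H,S,V=hsv[...,0],hsv[...,1],hsv[...,2]
for nm,m,z in(("blue",(H>100)&(H<125)&(S>120),.045),("green",(H>55)&(H<95)&(S>80),.01)):
    for c,a,l in blobs(m&roi,200):
        r=cv2.minAreaRect(np.argwhere(l)[:,::-1].astype(np.float32)); print(nm,c,a,r,on("top",*r[0],z))
        print([on("top",*p,z)[:2].round(3).tolist() for p in cv2.boxPoints(r)])
roi2=np.zeros_like(roi); roi2[245:325,262:400]=1
for c,a,l in blobs((V>120)&(S<60)&roi2,100):
    r=cv2.minEnclosingCircle(np.argwhere(l)[:,::-1].astype(np.float32)); print("collar",c,a,r,on("top",*r[0],.056))
print("spigot",on("top",472,279,.034))
E
```

```text
yaw 0.341786526544935 [[0.942, 0.335, -0.0], [0.335, -0.942, 0.001], [-0.0, -0.001, -1.0]]
blue [503.56854532 176.08530084] 2626 ((503.82763671875, 176.03065490722656), (36.800758361816406, 73.6452865600586), 79.91940307617188) [ 0.79449594 -0.4152968   0.045     ]
[[0.821, -0.326], [0.856, -0.494], [0.768, -0.504], [0.734, -0.337]]
blue [187.37857143 306.41285714] 700 ((185.41439819335938, 306.1883544921875), (30.704177856445312, 32.4421501159668), 24.443954467773438) [0.47928799 0.3029667  0.045     ]
[[0.46, 0.348], [0.526, 0.323], [0.499, 0.258], [0.433, 0.283]]
green [468.68009709 280.05582524] 2060 ((469.0274353027344, 279.7397155761719), (48.45503616333008, 47.518707275390625), 69.44395446777344) [ 0.55586934 -0.33853119  0.01      ]
[[0.588, -0.269], [0.629, -0.373], [0.525, -0.407], [0.484, -0.305]]
collar [373.39739414 271.24104235] 307 ((373.4772644042969, 271.0454406738281), 11.241388320922852) [ 0.56596556 -0.11387161  0.056     ]
collar [332.01286174 282.80385852] 311 ((332.01220703125, 282.7723693847656), 11.273265838623047) [ 0.53791951 -0.02252086  0.056     ]
collar [290.82524272 294.25566343] 309 ((290.76190185546875, 294.28570556640625), 11.311505317687988) [0.51050101 0.06788885 0.056     ]
spigot [ 0.55534037 -0.33737325  0.034     ]
```

Request:
apply_moves(translation=[[0.69,-0.94,0],[0.69,-0.94,0],[0.69,-0.94,0],[0.69,-0.94,0],[0.69,-0.94,0],[0.69,-0.94,0],[0.69,-0.94,0]], turn=[0,0,0,0,0,0,0], jaw=[1,1,1,1,1,1,1])

```text
time: 0.85
tcp_pos: [0.2768, -0.3654, 0.2149]
ee_rot: [0.0, 0.985, 0.171, 0.0]
force: [0.2, -0.9, 0.2]
width: 0.092
grasp_force: 0.0
```

Request:
apply_moves(translation=[[0.69,-0.94,0],[0.69,-0.94,0],[0.69,-0.94,0],[0.69,-0.94,0],[0.69,-0.94,0],[0.69,-0.94,0],[0.69,-0.94,0]], turn=[0,0,0,0,0,0,0], jaw=[1,1,1,1,1,1,1])

```text
time: 1.55
tcp_pos: [0.3442, -0.1426, 0.2147]
ee_rot: [0.0, 0.985, 0.171, 0.0]
force: [-0.1, -0.4, 0.2]
width: 0.092
grasp_force: 0.0
```

Request:
apply_moves(translation=[[0.69,-0.94,0],[0.69,-0.94,0],[0.69,-0.94,0],[0.69,-0.94,0],[0.69,-0.94,0],[0.69,-0.94,0],[0.69,-0.94,0]], turn=[0,0,0,0,0,0,0], jaw=[1,1,1,1,1,1,1])

```text
time: 2.25
tcp_pos: [0.4111, 0.0803, 0.2143]
ee_rot: [0.0, 0.985, 0.17, -0.0]
force: [-0.5, 0.2, 0.1]
width: 0.092
grasp_force: 0.0
```

Request:
apply_moves(translation=[[0.69,-0.94,0],[0.69,-0.94,0],[0.69,-0.94,0],[0.69,-0.94,0],[0.69,-0.94,0],[0.69,-0.94,0],[0.69,-0.94,0]], turn=[0,0,0,0,0,0,0], jaw=[1,1,1,1,1,1,1])

```text
time: 2.95
tcp_pos: [0.478, 0.3026, 0.214]
ee_rot: [0.001, 0.986, 0.169, -0.001]
force: [-0.7, -1.1, -0.3]
width: 0.0921
grasp_force: 0.0
```

```bash
python3 - <<'E'
from h import *
s=bot.state();print(s["time"],s["tcp_pos"],yaw(s))
im=bot.snapshot("wrist")[:,:,::-1].copy();cv2.imwrite("pics/w1.png",im)
E
```

```text
2.95 [0.47804782 0.30260153 0.21398567] 0.3406073434199961
```

View pics/w1.png

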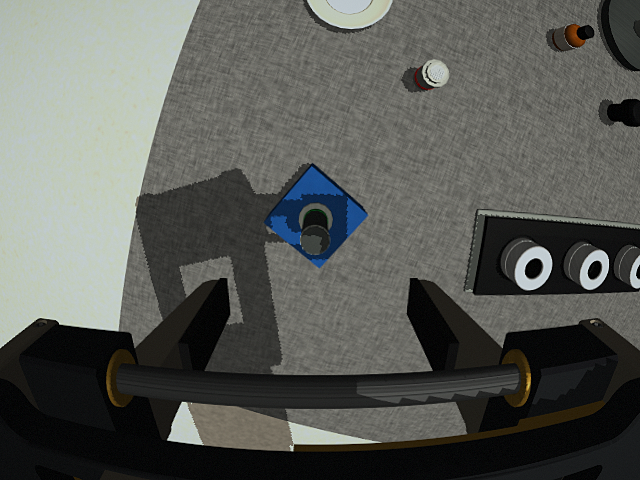

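The wrist view shows the stand's blue top with corners at about (312,164), (367,213), (320,268) and (265,220), and the gauge's handle top at about (316,240). The jaws straddle it. Two collars are visible at (526,265) and (587,266).

```bash
python3 - <<'E'
from h import *
s=bot.state()
im=cv2.imread("pics/w1.png");hsv=cv2.cvtColor(im,cv2.COLOR_BGR2HSV)
m=((hsv[...,0]>100)&(hsv[...,0]<125)&(hsv[...,1]>120)).astype(np.uint8)
m[:, :240]=0;m[:,400:]=0
cs=max(cv2.findContours(m,0,1)[0],key=cv2.contourArea)
P=np.array([on("wrist",*p[0],.045,s)[:2] for p in cs]).astype(np.float32)
r=cv2.minAreaRect(P);print("stand rect",r)
print("handle top",on("wrist",316,240,.12,s)); print("shoulder",on("wrist",316,215,.05,s))
E
python3 - <<'E'
import cv2
im=cv2.imread("pics/w1.png")[150:290,250:380]
cv2.imwrite("pics/w1c.png",cv2.resize(im,None,fx=4,fy=4,interpolation=cv2.INTER_CUBIC))
E
```

```text
stand rect ((0.4804648160934448, 0.3051401376724243), (0.0707789734005928, 0.07226137816905975), 68.62010192871094)
handle top [0.48007845 0.30401801 0.12      ]
shoulder [0.48350938 0.30565321 0.05      ]
```

View pics/w1c.png

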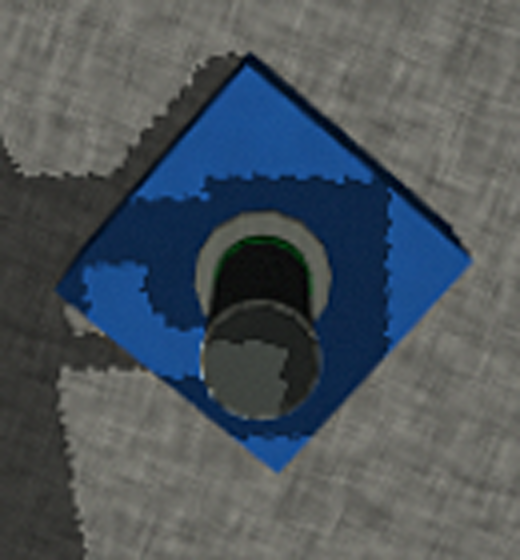

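The crop shows the handle's top circle centred at (262,360), which is pixel (315.5,240) in the full image. The gauge is at about (0.480,0.3045).

Request:
apply_moves(translation=[[0.014,-0.006,0.2],[0.014,-0.006,0.4],[0.014,-0.006,0.6],[0.014,-0.006,0.71],[0.014,-0.006,0.71],[0.014,-0.006,0.71],[0.014,-0.006,0.71],[0.014,-0.006,0.71],[0.014,-0.006,0.71],[0.014,-0.006,0.71],[0.014,-0.006,0.71]], turn=[0,0,0,0,0,0,0,0,0,0,0], jaw=[1,1,1,1,1,1,-1,-1,-1,-1,-1])

```text
time: 4.1
tcp_pos: [0.4798, 0.3069, 0.0729]
ee_rot: [-0.0, 0.985, 0.17, 0.0]
force: [0.8, -0.2, -0.4]
width: 0.054
grasp_force: 0.0
```

Request:
apply_moves(translation=[[0,0,0],[0,0,0],[0,0,-0.1],[0,0,-0.2],[0,0,-0.3],[0,0,-0.4],[0,0,-0.5],[0,0,-0.5]], turn=[0,0,0,0,0,0,0,0], jaw=[-1,-1,-1,-1,-1,-1,-1,-1])

```text
time: 4.9
tcp_pos: [0.481, 0.3076, 0.1748]
ee_rot: [-0.001, 0.985, 0.17, 0.002]
force: [-0.3, 0.2, -1.0]
width: 0.0206
grasp_force: 30.0
```

```bash
python3 - <<'E'
from h import *
s=bot.state();print(s["time"],s["tcp_pos"],yaw(s),s["width"],s["force"])
a=bot.snapshot("wrist")[:,:,::-1].copy();b=bot.snapshot("scene")[:,:,::-1].copy()
cv2.imwrite("pics/w2.png",a)
cv2.imwrite("pics/s2.png",np.vstack([cv2.resize(b[60:210,320:460],(560,600))[:600]]))
c=np.hstack([cv2.resize(b[40:220,330:450],(400,600),interpolation=cv2.INTER_CUBIC),cv2.resize(a[150:420,230:410],(400,600),interpolation=cv2.INTER_CUBIC)])
cv2.imwrite("pics/c2.png",c)
E
```

```text
4.9 [0.48100491 0.30758502 0.17482046] 0.3419048451822624 0.02056690632899216 [-0.33019321  0.177097   -1.04874076]
```

View pics/c2.png

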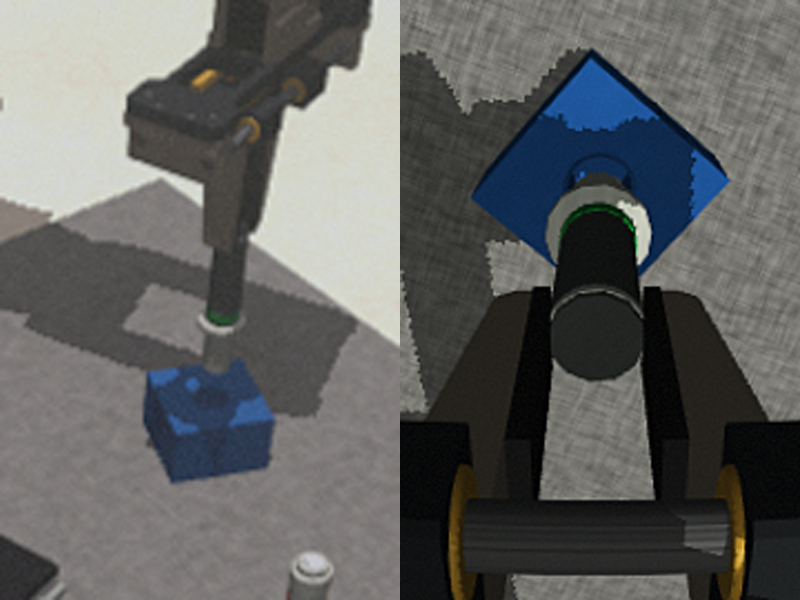

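The gauge is held upright, but only by the top few millimetres of the handle, because the fingers closed during the lift. Its pin end is just above the stand. I'll lower it back in, release and regrip properly.

Request:
apply_moves(translation=[[0,0,0.05],[0,0,0.1],[0,0,0.14],[0,0,0.18],[0,0,0.2],[0,0,0.2]], turn=[0,0,0,0,0,0], jaw=[-1,-1,-1,-1,-1,-1])

```text
time: 5.6
tcp_pos: [0.4793, 0.3065, 0.1316]
ee_rot: [0.0, 0.985, 0.17, -0.001]
force: [0.6, -0.8, -0.9]
width: 0.0203
grasp_force: 30.0
```

```bash
python3 - <<'E'
from h import *
s=bot.state();print(s["time"],s["tcp_pos"],s["width"],s["force"],s["wrist_torque"])
a=bot.snapshot("wrist")[:,:,::-1].copy();b=bot.snapshot("scene")[:,:,::-1].copy()
c=np.hstack([cv2.resize(b[40:220,330:450],(400,600),interpolation=cv2.INTER_CUBIC),cv2.resize(a[150:420,230:410],(400,600),interpolation=cv2.INTER_CUBIC)])
cv2.imwrite("pics/c3.png",c)
E
```

```text
5.6 [0.47932447 0.30646147 0.13161533] 0.0202612879091454 [ 0.63018418 -0.83518506 -0.91001787] [-0.03301575  0.02308812 -0.02305347]
```

View pics/c3.png

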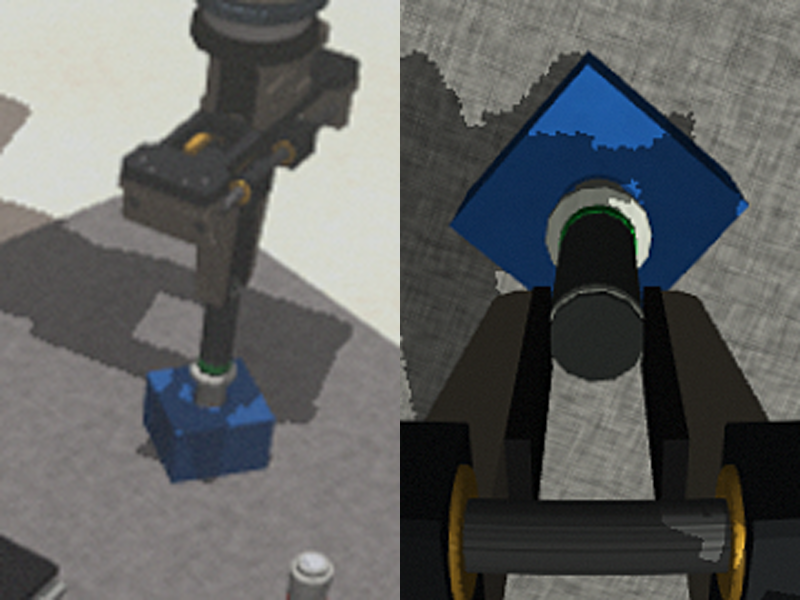

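The pin is in the hole with the shoulder still about 15–20 mm above the block. I'll keep lowering and watch the force.

Request:
apply_moves(translation=[[0,0,0.02],[0,0,0.04],[0,0,0.05],[0,0,0.06],[0,0,0.06]], turn=[0,0,0,0,0], jaw=[-1,-1,-1,-1,-1])

```text
time: 6.2
tcp_pos: [0.4796, 0.3067, 0.1203]
ee_rot: [0.0, 0.985, 0.17, -0.0]
force: [-0.2, -0.4, -1.0]
width: 0.0204
grasp_force: 30.0
```

Request:
apply_moves(translation=[[0,0,0.01],[0,0,0.02],[0,0,0.02]], turn=[0,0,0], jaw=[-1,-1,-1])

```text
time: 6.5
tcp_pos: [0.4796, 0.3066, 0.1163]
ee_rot: [0.0, 0.985, 0.17, -0.0]
force: [-0.1, -0.5, -1.6]
width: 0.0202
grasp_force: 30.0
```

Request:
apply_moves(translation=[[0,0,0.01],[0,0,0.015],[0,0,0.015]], turn=[0,0,0], jaw=[-1,-1,-1])

```text
time: 6.8
tcp_pos: [0.4798, 0.3068, 0.1135]
ee_rot: [0.0, 0.985, 0.17, 0.0]
force: [-0.0, -0.1, -1.1]
width: 0.0204
grasp_force: 30.0
```

```bash
python3 - <<'E'
from h import *
s=bot.state();print(s["time"],s["tcp_pos"],s["width"],s["force"],s["wrist_torque"])
a=bot.snapshot("wrist")[:,:,::-1].copy();b=bot.snapshot("scene")[:,:,::-1].copy()
c=np.hstack([cv2.resize(b[40:220,330:450],(400,600),interpolation=cv2.INTER_CUBIC),cv2.resize(a[150:420,230:410],(400,600),interpolation=cv2.INTER_CUBIC)])
cv2.imwrite("pics/c4.png",c)
# shoulder height estimate: rim of disc, 32 mm across, bright pixels in scene
h=cv2.cvtColor(b,cv2.COLOR_BGR2HSV)[100:200,360:430]
for nm,m in(("green",(h[...,0]>45)&(h[...,0]<85)&(h[...,1]>80)),("white",(h[...,2]>150)&(h[...,1]<60))):
    ys,xs=np.nonzero(m);print(nm,len(xs),xs.mean()+360,ys.mean()+100,ys.min()+100,ys.max()+100) if len(xs) else 0
o=cv2.cvtColor(cv2.imread("pics/scene0.png"),cv2.COLOR_BGR2HSV)[100:200,360:430]
m=(o[...,0]>45)&(o[...,0]<85)&(o[...,1]>80);ys,xs=np.nonzero(m);print("start green",len(xs),xs.mean()+360 if len(xs) else 0,ys.mean()+100 if len(xs) else 0)
E
```

```text
6.8 [0.47976955 0.30676267 0.1135339 ] 0.020385413197343785 [-0.01454891 -0.10020524 -1.07891583] [-0.00750629 -0.0138789   0.01082883]
green 20 392.7 156.55 155 158
white 488 419.2561475409836 112.94672131147541 100 160
start green 15 392.2 156.93333333333334
```

Request:
apply_moves(translation=[[0,0,0.006],[0,0,0.006],[0,0,0.006],[0,0,0.006],[0,0,0.006],[0,0,0.006],[0,0,0.06],[0,0,0.12],[0,0,0.17],[0,0,0.2],[0,0,0.2],[0,0,0.2]], turn=[0,0,0,0,0,0,0,0,0,0,0,0], jaw=[-1,-1,0,0,0,0,0,0,0,0,0,0])

```text
time: 8.1
tcp_pos: [0.4797, 0.3068, 0.0734]
ee_rot: [0.0, 0.985, 0.17, -0.0]
force: [0.4, 0.2, 0.3]
width: 0.0462
grasp_force: 0.0
```

Request:
apply_moves(translation=[[0,0,0],[0,0,0],[0,0,0],[0,0,0],[0,0,0],[0,0,0],[0,0,0]], turn=[0,0,0,0,0,0,0], jaw=[-1,-1,-1,-1,-1,-1,-1])

```text
time: 8.8
tcp_pos: [0.4799, 0.3068, 0.0739]
ee_rot: [-0.0, 0.985, 0.17, 0.0]
force: [0.2, -0.8, 3.6]
width: 0.0212
grasp_force: 30.0
```

Gripped properly now: width 21.2 mm, about 41 mm lower on the handle. Next I'll lift and move to a spot from which all three collars can be seen.

Request:
apply_moves(translation=[[0,0,-0.1],[0,0,-0.25],[0,0,-0.4],[0,0,-0.55],[0,0,-0.6],[-0.29,0.825,-0.6],[-0.29,0.825,-0.6],[-0.29,0.825,-0.6],[-0.29,0.825,-0.6],[-0.29,0.825,-0.6],[-0.29,0.825,-0.6]], turn=[0,0,0,0,0,0,0,0,0,0,0], jaw=[-1,-1,-1,-1,-1,-1,-1,-1,-1,-1,-1])

```text
time: 9.9
tcp_pos: [0.4801, 0.1316, 0.1929]
ee_rot: [-0.0, 0.986, 0.169, -0.0]
force: [1.0, -0.6, -1.1]
width: 0.0215
grasp_force: 30.0
```

Request:
apply_moves(translation=[[-0.29,0.825,0],[-0.29,0.825,0],[-0.29,0.825,0],[-0.29,0.825,0],[-0.29,0.825,0],[-0.29,0.825,0],[-0.29,0.825,0]], turn=[0,0,0,0,0,0,0], jaw=[-1,-1,-1,-1,-1,-1,-1])

```text
time: 10.6
tcp_pos: [0.4812, -0.0416, 0.1933]
ee_rot: [-0.0, 0.985, 0.171, -0.0]
force: [0.3, 0.8, -2.5]
width: 0.0215
grasp_force: 30.0
```

```bash
python3 - <<'E'
from h import *
s=bot.state();print(s["time"],s["tcp_pos"],s["width"],s["force"],yaw(s))
a=bot.snapshot("wrist")[:,:,::-1].copy();cv2.imwrite("pics/w5.png",a)
E
```

```text
10.6 [ 0.48118978 -0.04156934  0.19328159] 0.02154112827289657 [ 0.30612046  0.81435658 -2.52324063] 0.3431618973160968
```

View pics/w5.png

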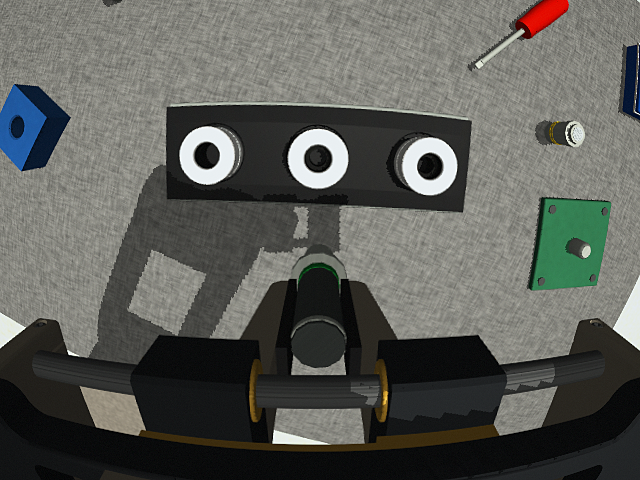

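The view shows the three collar tops at about (210,155), (318,158) and (428,165). The held gauge's handle top is at (319,340). The seat is at right with its spigot at (580,250), and the empty stand hole is at (17,127).

```bash
python3 - <<'E'
from h import *
s=bot.state()
im=cv2.imread("pics/w5.png");hsv=cv2.cvtColor(im,cv2.COLOR_BGR2HSV)
m=((hsv[...,2]>225)&(hsv[...,1]<30)).astype(np.uint8);m[:115]=0;m[210:]=0;m[:,:170]=0;m[:,470:]=0
for c in cv2.findContours(m,0,1)[0]:
    if cv2.contourArea(c)<800: continue
    P=np.array([on("wrist",*p[0],.056,s)[:2] for p in c]).astype(np.float32)
    cc,r=cv2.minEnclosingCircle(P);e=cv2.fitEllipse(P)
    print("collar",np.round(cc,4),round(r,4),np.round(e[0],4),np.round(e[1],4))
# gauge in tool frame
c,f,_,_=cam("wrist",s);M=c["mount"]
def tool(u,v,z):
    x,y=u-c["cx"],v-c["cy"];r=np.hypot(x,y);t=r/f
    d=M[:3,:3]@np.array([np.sin(t)*x/r,np.sin(t)*y/r,np.cos(t)]);return M[:3,3]+d*(z-M[2,3])/d[2]
print("handle top in tool",tool(319,342,-.046))
g=(hsv[...,0]>45)&(hsv[...,0]<85)&(hsv[...,1]>80);g[:, :280]=0;g[:,360:]=0;g[300:]=0
print("band px",np.argwhere(g).min(0),np.argwhere(g).max(0))
w=im[245:300,285:355];cv2.imwrite("pics/sh.png",w)
for v in(255,265,272,278):
    r=np.flatnonzero(hsv[v,270:370,2]>120)+270;print(v,r.min() if len(r) else 0,r.max() if len(r) else 0)
print("shoulder", tool(320,270,.024))
g=((hsv[...,0]>55)&(hsv[...,0]<95)&(hsv[...,1]>80)).astype(np.uint8);g[:,:500]=0
k=max(cv2.findContours(g,0,1)[0],key=cv2.contourArea);P=np.array([on("wrist",*p[0],.01,s)[:2] for p in k]).astype(np.float32)
print("seat",cv2.minAreaRect(P)); print("spigot top",on("wrist",586,250,.034,s))
E
```

```text
collar [ 0.5654 -0.1122] 0.0244 [ 0.5655 -0.112 ] [0.0476 0.0479]
collar [ 0.5378 -0.0213] 0.0245 [ 0.5378 -0.0214] [0.0476 0.0481]
collar [0.5104 0.0688] 0.0245 [0.5105 0.0688] [0.0477 0.048 ]
handle top in tool [ 0.0022576   0.00101777 -0.046     ]
band px [129 286] [298 351]
255 270 369
265 270 369
272 270 369
278 270 369
shoulder [0.00563956 0.00164099 0.024     ]
seat ((0.5561558604240417, -0.3324345052242279), (0.10908050090074539, 0.11355104297399521), 20.125957489013672)
spigot top [ 0.55780827 -0.33493512  0.034     ]
```

Request:
apply_moves(translation=[[0.29,-0.005,0],[0.29,-0.005,0],[0.29,-0.005,0.15],[0.29,-0.005,0.3],[0.29,-0.005,0.35],[0.29,-0.005,0.35],[0.29,-0.005,0.35]], turn=[0,0,0,0,0,0,0], jaw=[-1,-1,-1,-1,-1,-1,-1])

```text
time: 11.35
tcp_pos: [0.536, -0.0223, 0.1245]
ee_rot: [0.0, 0.985, 0.17, 0.0]
force: [0.5, -0.4, -1.5]
width: 0.0213
grasp_force: 30.0
```

```bash
python3 - <<'E'
from h import *
s=bot.state();print(s["time"],s["tcp_pos"],s["width"],s["force"],yaw(s))
a=bot.snapshot("wrist")[:,:,::-1].copy();cv2.imwrite("pics/w6.png",a)
cv2.imwrite("pics/w6c.png",cv2.resize(a[160:380,230:410],(600*180//220,600),interpolation=cv2.INTER_CUBIC))
E
```

```text
11.35 [ 0.53595928 -0.02227154  0.12446686] 0.021275643041724253 [ 0.49963348 -0.3685518  -1.48313357] 0.342381874294666
```

View pics/w6c.png

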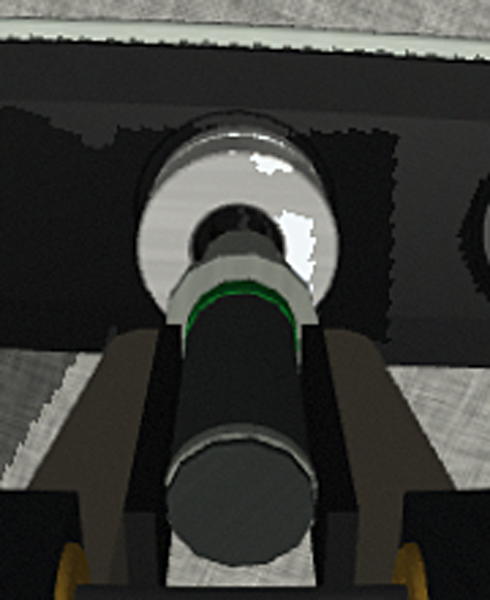

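The crop shows the pin just over the middle collar's bore. The collar centre is at crop column 238 and the gauge at 242, so the gauge is about 1 mm off in tool y. I'll compute the x offset from the rims.

```bash
python3 - <<'E'
from h import *
s=bot.state();c,f,_,_=cam("wrist",s);M=c["mount"];k=220/600
def tool(cu,cv,z):
    u,v=230+cu*k,160+cv*k
    x,y=u-c["cx"],v-c["cy"];r=np.hypot(x,y);t=r/f
    d=M[:3,:3]@np.array([np.sin(t)*x/r,np.sin(t)*y/r,np.cos(t)]);return (M[:3,3]+d*(z-M[2,3])/d[2])*1000
zc=s["tcp_pos"][2]-.056
print("collar far",tool(238,150,zc)-[24.2,0,0],"bore far",tool(238,204,zc)-[12,0,0],"bore L/R",tool(190,245,zc),tool(286,245,zc))
print("collar L/R",tool(137,240,zc),tool(338,240,zc))
print("shoulder far",tool(242,254,.024)-[16,0,0],"L/R",tool(167,315,.024),tool(316,315,.024))
print("handle face",tool(241,501,-.046),"far",tool(241,428,-.046)-[11,0,0],"near",tool(241,566,-.046)+[11,0,0])
E
```

```text
collar far [ 2.85170728e+00 -2.17519940e-02  6.88848442e+01] bore far [ 1.67850267e+00 -1.78920663e-02  6.88848442e+01] bore L/R [  3.25110799 -11.79643488  68.88484421] [ 3.28014697 11.76133879 68.88484421]
collar L/R [  4.50673311 -24.83612657  68.88484421] [ 4.56724146 24.5402131  68.88484421]
shoulder far [-0.5771364   0.92683386 24.        ] L/R [  2.31925757 -14.34001398  24.        ] [ 2.35574492 16.02627219 24.        ]
handle face [  1.48115157   0.77547226 -46.        ] far [  2.18598374   0.76225968 -46.        ] near [  1.14423474   0.78853363 -46.        ]
```

Request:
apply_moves(translation=[[0.0075,-0.0045,0],[0.0075,-0.0045,0.015],[0.0075,-0.0045,0.03],[0.0075,-0.0045,0.04],[0.0075,-0.0045,0.05],[0.0075,-0.0045,0.05]], turn=[0,0,0,0,0,0], jaw=[-1,-1,-1,-1,-1,-1])

```text
time: 12.0
tcp_pos: [0.5364, -0.0213, 0.1133]
ee_rot: [-0.0, 0.985, 0.17, -0.0]
force: [0.3, 0.7, -1.3]
width: 0.021
grasp_force: 30.0
```

Request:
apply_moves(translation=[[0,0,0.015],[0,0,0.025],[0,0,0.035],[0,0,0.035]], turn=[0,0,0,0], jaw=[-1,-1,-1,-1])

```text
time: 12.4
tcp_pos: [0.5363, -0.0213, 0.1063]
ee_rot: [-0.0, 0.985, 0.17, -0.0]
force: [0.6, 0.3, -1.9]
width: 0.0214
grasp_force: 30.0
```

Request:
apply_moves(translation=[[0,0,0.01],[0,0,0.02],[0,0,0.02]], turn=[0,0,0], jaw=[-1,-1,-1])

```text
time: 12.7
tcp_pos: [0.5368, -0.0213, 0.1032]
ee_rot: [0.0, 0.985, 0.17, 0.0]
force: [-2.0, 0.9, 8.6]
width: 0.021
grasp_force: 30.0
```

Force rises by 10 N at 14 mm depth, so the middle collar is tight. I'll retract and try the one nearer the stand.

Request:
apply_moves(translation=[[0,0,-0.05],[0,0,-0.12],[0,0,-0.17],[0,0,-0.17],[0.022,-0.24,-0.17],[0.022,-0.47,-0.17],[0.022,-0.47,-0.17],[0.022,-0.47,-0.17],[0.022,-0.47,-0.12],[0.022,-0.47,-0.1],[0.022,-0.47,-0.1]], turn=[0,0,0,0,0,0,0,0,0,0,0], jaw=[-1,-1,-1,-1,-1,-1,-1,-1,-1,-1,-1])

```text
time: 13.8
tcp_pos: [0.5086, 0.0677, 0.1214]
ee_rot: [0.0, 0.986, 0.169, -0.001]
force: [0.2, -0.4, -1.8]
width: 0.0217
grasp_force: 30.0
```

```bash
python3 - <<'E'
from h import *
s=bot.state();print(s["time"],s["tcp_pos"],s["width"],s["force"])
a=bot.snapshot("wrist")[:,:,::-1].copy();cv2.imwrite("pics/w7.png",a)
b=cv2.imread("pics/w6.png")
for n,im in(("mid",b),("left",a)):
    h=cv2.cvtColor(im,cv2.COLOR_BGR2GRAY)
    for v in(225,240,250): print(n,v,[ (int(i+270)) for i in np.flatnonzero(np.abs(np.diff(h[v,270:365].astype(int)))>35)])
    print(n,"col317",[int(i+190) for i in np.flatnonzero(np.abs(np.diff(h[190:330,317].astype(int)))>25)])
E
```

```text
13.8 [0.50861569 0.06772334 0.12144588] 0.021720277524270443 [ 0.18997628 -0.42614318 -1.77594233]
mid 225 [286]
mid 240 [281, 282, 303, 304, 328, 329, 330, 344, 351, 352]
mid 250 [279, 280, 298, 299, 300, 333, 334, 344, 352, 353, 354]
mid col317 [207, 208, 209, 214, 215, 233, 234, 252, 253, 261, 262, 267, 318, 320]
left 225 [285, 289, 346]
left 240 [279, 280, 281, 302, 303, 327, 328, 329, 330, 343, 350, 351, 352]
left 250 [278, 279, 297, 298, 299, 332, 333, 334, 345, 352, 353]
left col317 [208, 209, 214, 215, 234, 235, 244, 252, 253, 261, 262, 267, 318, 320]
```

Request:
apply_moves(translation=[[0.006,-0.0065,0],[0.006,-0.0065,0.01],[0.006,-0.0065,0.02],[0.006,-0.0065,0.03],[0.006,-0.0065,0.04],[0.006,-0.0065,0.04]], turn=[0,0,0,0,0,0], jaw=[-1,-1,-1,-1,-1,-1])

```text
time: 14.45
tcp_pos: [0.5096, 0.0703, 0.1143]
ee_rot: [0.0, 0.985, 0.17, -0.0]
force: [-0.2, -0.1, -1.8]
width: 0.0215
grasp_force: 30.0
```

Request:
apply_moves(translation=[[0,0,0.015],[0,0,0.025],[0,0,0.035],[0,0,0.035]], turn=[0,0,0,0], jaw=[-1,-1,-1,-1])

```text
time: 14.85
tcp_pos: [0.5096, 0.0703, 0.1073]
ee_rot: [-0.0, 0.985, 0.17, -0.0]
force: [-0.4, 0.7, -1.4]
width: 0.0216
grasp_force: 30.0
```

Request:
apply_moves(translation=[[0,0,0.01],[0,0,0.02],[0,0,0.02]], turn=[0,0,0], jaw=[-1,-1,-1])

```text
time: 15.15
tcp_pos: [0.5096, 0.0703, 0.1033]
ee_rot: [0.0, 0.985, 0.17, -0.0]
force: [0.5, 0.6, -2.5]
width: 0.0215
grasp_force: 30.0
```

Request:
apply_moves(translation=[[0,0,0.01],[0,0,0.02],[0,0,0.02]], turn=[0,0,0], jaw=[-1,-1,-1])

```text
time: 15.45
tcp_pos: [0.5096, 0.0703, 0.0993]
ee_rot: [-0.0, 0.985, 0.17, -0.0]
force: [-0.3, 0.2, -1.0]
width: 0.0217
grasp_force: 30.0
```

Request:
apply_moves(translation=[[0,0,0.01],[0,0,0.02],[0,0,0.02]], turn=[0,0,0], jaw=[-1,-1,-1])

```text
time: 15.75
tcp_pos: [0.5096, 0.0703, 0.0953]
ee_rot: [-0.0, 0.985, 0.17, -0.0]
force: [0.2, 1.0, -2.9]
width: 0.0216
grasp_force: 30.0
```

Sound so far, at 10 mm beyond the stop depth with no force. I'll continue to home, expected at TCP z of about 0.085.

Request:
apply_moves(translation=[[0,0,0.01],[0,0,0.02],[0,0,0.03],[0,0,0.04],[0,0,0.045],[0,0,0.045]], turn=[0,0,0,0,0,0], jaw=[-1,-1,-1,-1,-1,-1])

```text
time: 16.35
tcp_pos: [0.5097, 0.0703, 0.0864]
ee_rot: [-0.0, 0.985, 0.17, -0.0]
force: [0.7, 0.1, -1.7]
width: 0.0215
grasp_force: 30.0
```

Request:
apply_moves(translation=[[0,0,0.005],[0,0,0.01],[0,0,0.01]], turn=[0,0,0], jaw=[-1,-1,-1])

```text
time: 16.65
tcp_pos: [0.51, 0.0704, 0.0848]
ee_rot: [-0.0, 0.985, 0.17, 0.0]
force: [-0.9, -0.1, 3.2]
width: 0.0217
grasp_force: 30.0
```

The gauge is fully home, so this collar is the sound one. Next I'll dwell, retract and return the gauge to its stand.

Request:
apply_moves(translation=[[0,0,0],[0,0,0],[0,0,-0.1],[0,0,-0.25],[0,0,-0.4],[0,0,-0.545],[0,0,-0.545],[0.127,-0.582,-0.545],[0.127,-0.582,-0.545],[0.127,-0.582,-0.545],[0.127,-0.582,-0.545],[0.127,-0.582,-0.545]], turn=[0,0,0,0,0,0,0,0,0,0,0,0], jaw=[-1,-1,-1,-1,-1,-1,-1,-1,-1,-1,-1,-1])

```text
time: 17.85
tcp_pos: [0.494, 0.1883, 0.1924]
ee_rot: [0.0, 0.985, 0.171, -0.001]
force: [0.1, 0.2, -1.3]
width: 0.022
grasp_force: 30.0
```

Request:
apply_moves(translation=[[0.127,-0.582,0],[0.127,-0.582,0],[0.127,-0.582,0],[0.127,-0.582,0],[0.127,-0.582,0],[0.127,-0.582,0.1],[0.127,-0.582,0.2],[0.127,-0.582,0.28],[0.127,-0.582,0.28],[0.127,-0.582,0.28]], turn=[0,0,0,0,0,0,0,0,0,0], jaw=[-1,-1,-1,-1,-1,-1,-1,-1,-1,-1])

```text
time: 18.85
tcp_pos: [0.48, 0.3053, 0.1377]
ee_rot: [0.0, 0.986, 0.169, -0.0]
force: [0.2, -0.0, -2.0]
width: 0.0216
grasp_force: 30.0
```

Request:
apply_moves(translation=[[0.001,-0.007,0.03],[0.001,-0.007,0.07],[0.001,-0.007,0.11],[0.001,-0.007,0.15],[0.001,-0.007,0.17],[0.001,-0.007,0.18],[0.001,-0.007,0.18]], turn=[0,0,0,0,0,0,0], jaw=[-1,-1,-1,-1,-1,-1,-1])

```text
time: 19.55
tcp_pos: [0.4792, 0.3081, 0.1013]
ee_rot: [0.0, 0.985, 0.17, -0.0]
force: [-0.2, -0.9, -2.5]
width: 0.0215
grasp_force: 30.0
```

Request:
apply_moves(translation=[[0,0,0.03],[0,0,0.06],[0,0,0.09],[0,0,0.12],[0,0,0.13],[0,0,0.13]], turn=[0,0,0,0,0,0], jaw=[-1,-1,-1,-1,-1,-1])

```text
time: 20.15
tcp_pos: [0.4791, 0.3079, 0.0751]
ee_rot: [0.0, 0.985, 0.17, -0.0]
force: [1.0, -0.3, -1.0]
width: 0.0221
grasp_force: 30.0
```

Inserted. I'll lower the last ~1 mm, release and lift. Opening to half (46 mm) clears the handle.

Request:
apply_moves(translation=[[0,0,0.005],[0,0,0.008],[0,0,0.008]], turn=[0,0,0], jaw=[-1,-1,-1])

```text
time: 20.45
tcp_pos: [0.4794, 0.3081, 0.0741]
ee_rot: [-0.0, 0.985, 0.17, 0.0]
force: [-0.1, 0.8, -1.6]
width: 0.0213
grasp_force: 30.0
```

Request:
apply_moves(translation=[[0,0,0],[0,0,0],[0,0,0],[0,0,0],[0,0,0],[0,0,-0.1],[0,0,-0.25],[0,0,-0.45],[0,0,-0.65],[0,0,-0.65]], turn=[0,0,0,0,0,0,0,0,0,0], jaw=[0.1,0.1,0.1,0.1,0.1,0.1,0.4,0.5,0.5,0.5])

```text
time: 21.45
tcp_pos: [0.4822, 0.3099, 0.2096]
ee_rot: [-0.002, 0.985, 0.17, 0.004]
force: [1.0, 0.1, -0.5]
width: 0.0688
grasp_force: 0.0
```

```bash
python3 - <<'E'
from h import *
s=bot.state();print(s["time"],s["tcp_pos"],s["width"],s["force"])
a=bot.snapshot("wrist")[:,:,::-1].copy();b=bot.snapshot("scene")[:,:,::-1].copy()
cv2.imwrite("pics/w8.png",a)
c=np.hstack([cv2.resize(b[100:200,350:430],(480,600),interpolation=cv2.INTER_CUBIC),cv2.resize(a[150:450,200:360],(320,600),interpolation=cv2.INTER_CUBIC)])
cv2.imwrite("pics/c8.png",c)
h=cv2.cvtColor(b,cv2.COLOR_BGR2HSV)[100:200,360:430];m=(h[...,0]>45)&(h[...,0]<85)&(h[...,1]>80)
ys,xs=np.nonzero(m);print("green (start 15, 392.2,156.93)",len(xs),xs.mean()+360,ys.mean()+100)
E
```

```text
21.45 [0.48216369 0.30986096 0.20959743] 0.06878991764187038 [ 0.98977975  0.07644058 -0.4695117 ]
green (start 15, 392.2,156.93) 13 392.9230769230769 156.3846153846154
```

View pics/c8.png

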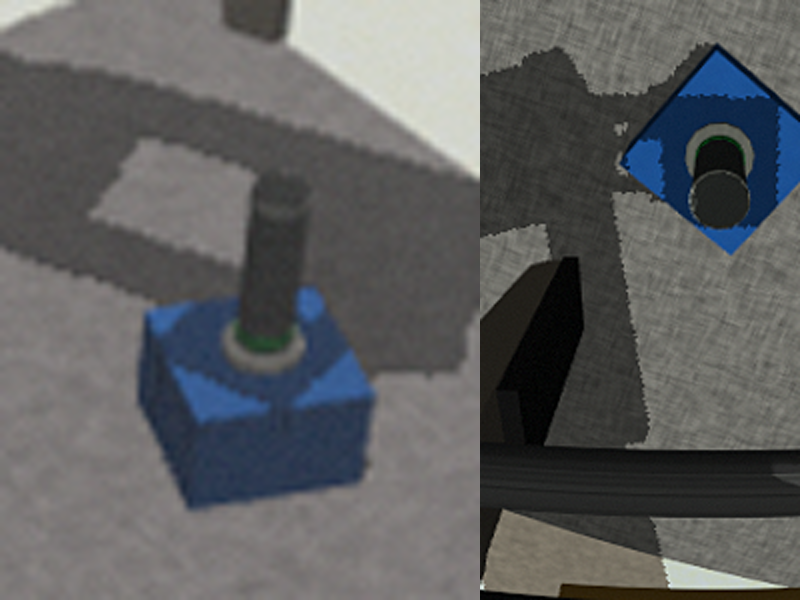

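The gauge stands home in the stand, shoulder on the block. Next is the sound collar.

Request:
apply_moves(translation=[[-0.135,0.59,0],[-0.135,0.59,0],[-0.135,0.59,0],[-0.135,0.59,0],[-0.135,0.59,0]], turn=[0,0,0,0,0], jaw=[0.5,0.5,0.5,0.5,0.5])

```text
time: 22.05
tcp_pos: [0.493, 0.1877, 0.2028]
ee_rot: [-0.0, 0.986, 0.169, -0.001]
force: [-0.1, 0.5, 0.3]
width: 0.069
grasp_force: 0.0
```

Request:
apply_moves(translation=[[-0.135,0.59,0],[-0.135,0.59,0],[-0.135,0.59,0],[-0.135,0.59,0.15],[-0.135,0.59,0.25],[-0.135,0.59,0.25],[-0.135,0.59,0.25]], turn=[0,0,0,0,0,0,0], jaw=[0.5,0.5,0.5,0.5,0.5,0.5,0.5])

```text
time: 22.75
tcp_pos: [0.5075, 0.0686, 0.1538]
ee_rot: [-0.0, 0.985, 0.171, -0.001]
force: [0.2, -0.0, 0.9]
width: 0.0692
grasp_force: 0.0
```

```bash
cat >> h.py <<'E'
def collar(s,im,z,near,lo=170):
    "collar top centre (enclosing circle of bright ring) near a world point"
    hsv=cv2.cvtColor(im,cv2.COLOR_BGR2HSV); m=((hsv[...,2]>lo)&(hsv[...,1]<35)).astype(np.uint8)
    out=[]
    for k in cv2.findContours(m,0,1)[0]:
        if cv2.contourArea(k)<500: continue
        P=np.array([on("wrist",*p[0],z,s)[:2] for p in k]).astype(np.float32); c,r=cv2.minEnclosingCircle(P)
        if np.hypot(*(np.array(c)-near))<.05: out.append((np.round(c,4),round(r,4)))
    return out
E
python3 - <<'E'
from h import *
s=bot.state();print(s["time"],s["tcp_pos"],s["width"],s["force"],yaw(s))
a=bot.snapshot("wrist")[:,:,::-1].copy();cv2.imwrite("pics/w9.png",a)
for lo in(100,130,170,220): print(lo,collar(s,a,.056,[.51,.07],lo))
E
```

```text
22.75 [0.50748985 0.06864864 0.15375095] 0.06920105318865455 [ 0.18930914 -0.01525501  0.92100356] 0.3429692197488006Traceback (most recent call last):
  File "<stdin>", line 4, in <module>
  File "h.py", line 33, in collar
    P=np.array([on("wrist",*p[0],z,s)[:2] for p in k]).astype(np.float32); c,r=cv2.minEnclosingCircle(P)
                ~~^^^^^^^^^^^^^^^^^^^
  File "h.py", line 18, in on
    o,d=ray(n,u,v,s); return o+d*(z-o[2])/d[2]
        ~~~^^^^^^^^^
  File "h.py", line 12, in ray
    c,f,o,Rm=cam(n,s); x,y=(u-c["cx"]),(v-c["cy"])
             ~~~^^^^^
  File "h.py", line 6, in cam
    c=bot.get_calibration(n); f=240/np.tan(np.radians(c["vfov"]/2))
ValueError: time passes only in moves, steps and waits
```

```bash
sed -i 's/^from workcell import bot/from workcell import bot\nfrom functools import lru_cache\ncal=lru_cache(bot.get_calibration)/; s/c=bot.get_calibration(n)/c=cal(n)/' h.py
python3 - <<'E'
from h import *
s=bot.state();print(s["tcp_pos"])
a=cv2.imread("pics/w9.png")
for lo in(100,130,170,220): print(lo,collar(s,a,.056,[.51,.07],lo))
E
```

```text
[0.50804413 0.06858668 0.15443394]
100 [(array([0.5105, 0.0697]), 0.025)]
130 [(array([0.5102, 0.0697]), 0.0247), (array([0.5521, 0.0687]), 0.2939)]
170 []
220 []
```

Request:
apply_moves(translation=[[0.013,0,0.1],[0.013,0,0.25],[0.013,0,0.4],[0.013,0,0.52],[0.013,0,0.59],[0.013,0,0.61],[0.013,0,0.61],[0.013,0,0.61]], turn=[0,0,0,0,0,0,0,0], jaw=[0.5,0.5,0.5,0.5,0.5,0.5,0.5,0.5])

```text
time: 23.6
tcp_pos: [0.511, 0.0689, 0.0331]
ee_rot: [0.0, 0.985, 0.17, 0.001]
force: [0.2, 0.0, 0.4]
width: 0.0687
grasp_force: 0.0
```

Request:
apply_moves(translation=[[0,0,0],[0,0,0],[0,0,0],[0,0,0],[0,0,0],[0,0,0],[0,0,0]], turn=[0,0,0,0,0,0,0], jaw=[-1,-1,-1,-1,-1,-1,-1])

```text
time: 24.3
tcp_pos: [0.5107, 0.0693, 0.0328]
ee_rot: [-0.0, 0.986, 0.17, 0.001]
force: [-1.2, 5.4, 5.4]
width: 0.0501
grasp_force: 30.0
```

Request:
apply_moves(translation=[[0,0,-0.03],[0,0,-0.1],[0,0,-0.25],[0,0,-0.45],[0,0,-0.65],[0,0,-0.685],[-0.407,0.99,-0.685],[-0.407,0.99,-0.685],[-0.407,0.99,-0.685],[-0.407,0.99,-0.685],[-0.407,0.99,-0.685],[-0.407,0.99,-0.685]], turn=[0,0,0,0,0,0,0,0,0,0,0,0], jaw=[-1,-1,-1,-1,-1,-1,-1,-1,-1,-1,-1,-1])

```text
time: 25.5
tcp_pos: [0.4989, -0.1471, 0.1682]
ee_rot: [-0.0, 0.986, 0.168, -0.001]
force: [-1.3, 0.7, -1.8]
width: 0.0497
grasp_force: 30.0
```

Request:
apply_moves(translation=[[-0.407,0.99,0],[-0.407,0.99,0],[-0.407,0.99,0],[-0.407,0.99,0],[-0.407,0.99,0],[-0.407,0.99,0],[-0.407,0.99,0],[-0.407,0.99,0]], turn=[0,0,0,0,0,0,0,0], jaw=[-1,-1,-1,-1,-1,-1,-1,-1])

```text
time: 26.3
tcp_pos: [0.4896, -0.357, 0.1687]
ee_rot: [-0.001, 0.985, 0.171, -0.0]
force: [-0.4, -0.2, -1.7]
width: 0.0499
grasp_force: 30.0
```

```bash
python3 - <<'E'
from h import *
s=bot.state();print(s["time"],s["tcp_pos"],s["width"],s["force"],yaw(s))
a=bot.snapshot("wrist")[:,:,::-1].copy();cv2.imwrite("pics/w10.png",a)
E
```

```text
26.3 [ 0.48959018 -0.35696375  0.16867959] 0.04987215732516037 [-0.41615824 -0.17320754 -1.72662937] 0.34334988276592876
```

View pics/w10.png

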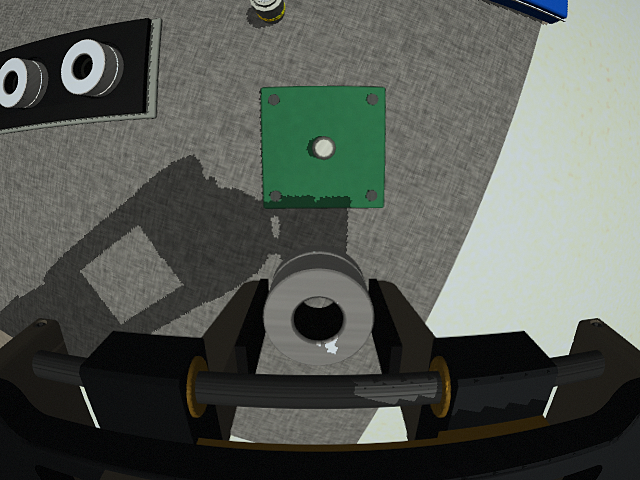

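The held collar's top ring is centred at about (318.5,316). The green seat is in full view with its spigot top at about (323,148).

```bash
python3 - <<'E'
from h import *
s=bot.state();im=cv2.imread("pics/w10.png");hsv=cv2.cvtColor(im,cv2.COLOR_BGR2HSV)
T=lambda p:(q(s["ee_rot"]).inv().apply(np.array(p)-s["tcp_pos"])*1000).round(1)
zt=s["tcp_pos"][2]
g=((hsv[...,0]>55)&(hsv[...,0]<95)&(hsv[...,1]>80)).astype(np.uint8)
k=max(cv2.findContours(g,0,1)[0],key=cv2.contourArea);P=np.array([on("wrist",*p[0],.01,s)[:2] for p in k]).astype(np.float32)
r=cv2.minAreaRect(P);print("seat",r,T([*r[0],.01]))
m=(hsv[...,1]<60)&(hsv[...,2]>150);m[:130]=0;m[168:]=0;m[:,300:][:, 45:]=0;m[:,:300]=0
ys,xs=np.nonzero(m);print("spigot px",xs.min(),xs.max(),ys.min(),ys.max());u,v=xs.mean(),ys.mean()
p=on("wrist",u,v,.034,s);print("spigot",p,T(p))
gr=hsv[...,2]
# collar ring: mask bright connected to ring
m=((gr>75)&(hsv[...,1]<40)).astype(np.uint8);m[:262]=0;m[370:]=0;m[:,:258]=0;m[:,380:]=0
b=((gr<45)).astype(np.uint8);b[:285]=0;b[350:]=0;b[:,:285]=0;b[:,350:]=0
k=max(cv2.findContours(b,0,1)[0],key=cv2.contourArea);print("bore px",cv2.boundingRect(k))
zz=zt+.0232
L,R_,Tp,B=[on("wrist",*c,zz,s) for c in((263,315),(374,315),(318.5,268),(318.5,364))]
print("collar LR",T(L),T(R_),"top/bot",T(Tp),T(B),"mid",(T(Tp)+T(B))/2)
E
```

```text
seat ((0.5561337471008301, -0.3381689488887787), (0.10860273987054825, 0.10879254341125488), 20.127748489379883) [ 69.    4.7 158.8]
spigot px 315 332 139 156
spigot [ 0.55612551 -0.33834359  0.034     ] [ 68.9   4.8 134.8]
bore px (294, 301, 49, 40)
collar LR [  1.9 -23.6 -23.2] [  1.9  25.3 -23.2] top/bot [ 24.1   0.8 -23.2] [-24.1   0.9 -23.2] mid [  0.     0.85 -23.2 ]
```

Request:
apply_moves(translation=[[0.344,0.02,0],[0.344,0.02,0],[0.344,0.02,0.1],[0.344,0.02,0.25],[0.344,0.02,0.4],[0.344,0.02,0.5],[0.344,0.02,0.54],[0.344,0.02,0.54],[0.344,0.02,0.54]], turn=[0,0,0,0,0,0,0,0,0], jaw=[-1,-1,-1,-1,-1,-1,-1,-1,-1])

```text
time: 27.25
tcp_pos: [0.5563, -0.3398, 0.062]
ee_rot: [0.0, 0.985, 0.17, 0.0]
force: [0.1, -0.2, -2.0]
width: 0.0497
grasp_force: 30.0
```

```bash
python3 - <<'E'
from h import *
s=bot.state();print(s["time"],s["tcp_pos"],s["force"])
print(go(s,[.5558,-.3375,.04]))
a=bot.snapshot("wrist")[:,:,::-1].copy();cv2.imwrite("pics/w11.png",a)
hsv=cv2.cvtColor(a,cv2.COLOR_BGR2HSV);g=((hsv[...,0]>55)&(hsv[...,0]<95)&(hsv[...,1]>80)).astype(np.uint8)
k=max(cv2.findContours(g,0,1)[0],key=cv2.contourArea);P=np.array([on("wrist",*p[0],.01,s)[:2] for p in k]).astype(np.float32)
print("green visible",cv2.minAreaRect(P))
E
```

```text
27.25 [ 0.55629609 -0.33979005  0.06201401] [ 0.066033   -0.17240423 -2.02829445]
[ 0.001 -0.012  0.11 ]
green visible ((0.5723296999931335, -0.33227717876434326), (0.0767325907945633, 0.10807590931653976), 20.314050674438477)
```

Request:
apply_moves(translation=[[0.003,-0.012,0],[0.003,-0.012,0.03],[0.003,-0.012,0.06],[0.003,-0.012,0.08],[0.003,-0.012,0.09],[0.003,-0.012,0.09]], turn=[0,0,0,0,0,0], jaw=[-1,-1,-1,-1,-1,-1])

```text
time: 27.9
tcp_pos: [0.5557, -0.3374, 0.0426]
ee_rot: [0.0, 0.985, 0.17, 0.0]
force: [1.5, 0.9, -3.4]
width: 0.0499
grasp_force: 30.0
```

Request:
apply_moves(translation=[[0,0,0.015],[0,0,0.03],[0,0,0.03]], turn=[0,0,0], jaw=[-1,-1,-1])

```text
time: 28.2
tcp_pos: [0.5558, -0.3374, 0.0368]
ee_rot: [0.0, 0.985, 0.17, 0.0]
force: [4.6, 1.0, -4.3]
width: 0.0497
grasp_force: 30.0
```

The spigot pushes the collar toward +x, so I'll shift about 0.8 mm that way and carry on down.

Request:
apply_moves(translation=[[0.004,0,0],[0.004,0,0.015],[0.004,0,0.03],[0.004,0,0.03]], turn=[0,0,0,0], jaw=[-1,-1,-1,-1])

```text
time: 28.6
tcp_pos: [0.556, -0.3371, 0.0306]
ee_rot: [-0.0, 0.985, 0.17, -0.0]
force: [2.3, -0.2, -3.4]
width: 0.05
grasp_force: 30.0
```

Request:
apply_moves(translation=[[0,0,0.01],[0,0,0.02],[0,0,0.025],[0,0,0.03],[0,0,0.03]], turn=[0,0,0,0,0], jaw=[-1,-1,-1,-1,-1])

```text
time: 29.1
tcp_pos: [0.5561, -0.3371, 0.0249]
ee_rot: [-0.0, 0.985, 0.17, 0.0]
force: [3.4, 0.9, -2.2]
width: 0.0499
grasp_force: 30.0
```

Request:
apply_moves(translation=[[0.002,0,0.005],[0.002,0,0.01],[0.002,0,0.012],[0.002,0,0.012]], turn=[0,0,0,0], jaw=[-1,-1,-1,-1])

```text
time: 29.5
tcp_pos: [0.5563, -0.337, 0.0229]
ee_rot: [-0.0, 0.985, 0.17, -0.0]
force: [0.3, 0.2, 3.1]
width: 0.0497
grasp_force: 30.0
```

Contact with the base is at the expected height. I'll release, lift clear and check.

Request:
apply_moves(translation=[[0,0,0],[0,0,0],[0,0,0],[0,0,0],[0,0,0],[0,0,-0.1],[0,0,-0.25],[0,0,-0.45],[0,0,-0.65],[-0.2,0,-0.7],[-0.3,0,-0.7],[-0.3,0,-0.7]], turn=[0,0,0,0,0,0,0,0,0,0,0,0], jaw=[0.5,0.5,0.5,0.5,0.5,0.5,0.5,0.5,0.5,0.5,0.5,0.5])

```text
time: 30.7
tcp_pos: [0.4973, -0.3575, 0.162]
ee_rot: [-0.0, 0.986, 0.169, -0.001]
force: [0.1, 0.7, -0.6]
width: 0.0688
grasp_force: 0.0
```

```bash
python3 - <<'E'
from h import *
s=bot.state();print(s["time"],s["tcp_pos"],s["width"],s["force"])
a=bot.snapshot("wrist")[:,:,::-1].copy();cv2.imwrite("pics/w12.png",a)
for lo in(90,130,170,220): print(lo,collar(s,a,.046,[.556,-.337],lo))
b=bot.snapshot("top")[:,:,::-1].copy();o=cv2.imread("pics/top0.png")
f=lambda i:[ (k[0].round(1).tolist(),int(k[1])) for k in zip(*(lambda t:(t[3][1:],t[2][1:,4]))(cv2.connectedComponentsWithStats(((cv2.cvtColor(i,cv2.COLOR_BGR2HSV)[...,2]>120)&(cv2.cvtColor(i,cv2.COLOR_BGR2HSV)[...,1]<60)).astype(np.uint8)[240:330,262:520]))) if k[1]>60]
print(f(o));print(f(b))
E
```

```text
30.7 [ 0.49726168 -0.35747037  0.1620388 ] 0.06884371690871913 [ 0.11993674  0.69168119 -0.57805726]
90 [(array([ 0.5552, -0.3377]), 0.0248), (array([ 0.5323, -0.3736]), 0.4217)]
130 [(array([ 0.5553, -0.3379]), 0.0248)]
170 [(array([ 0.5554, -0.3378]), 0.0244)]
220 []
[([111.4, 31.2], 307), ([70.0, 42.8], 311), ([28.8, 54.3], 309)]
[([111.4, 31.2], 311), ([212.5, 38.5], 350), ([70.0, 43.3], 316)]
```

```bash
python3 -c "
from workcell import bot
print(bot.hand_in())"
```

```text
the job is handed in; nothing more can be done
None
```

The job is handed in: the sound collar (the one nearest the stand) is fully down over the spigot, the gauge is home in its stand, and the other two collars are in their recesses; I tried the middle one and it was tight, but didn't need to try the third.

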